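# Make up the finishing kit and the painting kit

## Robot

A 6-joint arm with a two-finger parallel gripper is mounted at the origin on the work surface; the furniture and walls round the work are solid. World frame = base frame: x ahead of the robot, y to its left, z up, the work surface at z = 0. Lengths are in m, angles in rad, forces in N, time in s.
With the tool pointing down it reaches from about 0.25 to 0.775 m from the base axis. Payload 4 kg.
Tool frame: the origin (TCP) lies at the very end of the fingers, on their centre line; the grasp point (between the pads) lies 19 mm behind it; z points along the fingers, y is the line along which they close (so a half turn about z gives the same grasp; the last joint's range is limited). The gripper opens to 94 mm and grips with 3 to 60 N. Pads are 16 mm wide; open, the fingers measure 119 mm over their backs; the gripper's body (75 mm by 177 mm) begins 78 mm behind the grasp point.
Start: joints at [1.135, 0.087, 1.371, -0, 1.684, -0.103], TCP at [0.18, 0.52, 0.206] pointing down, gripper open.
Joint ranges: [-3.1, 3.1], [-0.76, 2.03], [0.27, 2.55], [-1.08, 4.22], [0.17, 2.65], [-2.57, 2.57]. Speed limits (rad/s): [2.79, 2.79, 3.14, 3.14, 3.14, 3.14].

## Interface

Orientations are given as [roll, pitch, yaw] about the fixed x, y, z axes, in that order (R = Rz(yaw) Ry(pitch) Rx(roll)).
In Python, from bench import robot, snapshot, finder gives the robot as it stands.
- The arm moves only by the tool drive_tool, never from a script. Its argument "deltas" is text: rows parted by semicolons, each of 7 numbers parted by spaces: the shift along the tool's x, y, z each as a share of 100 mm, from -1 to 1, then the turn, a rotation vector about the tool's x, y, z each as a share of 90 degrees, from -1 to 1, then the finger opening in mm, from 0 to 94. In form: tx ty tz rx ry rz gripper; .... A call has 1 to 5 rows; each row is the pose to reach, as a shift and turn from the pose commanded when the call began, along the tool's axes at that moment; what a row does not reach only later rows make up. A row lasts 1/10 s, in which the tool goes at most 50 mm and 8.59 degrees, less where a joint would pass 70% of its speed; a pose out of reach is approached as far as the arm can. A call with a number of a shift or a turn outside -1 to 1 is refused whole. A call with a gripper value outside its range is refused whole. The fingers move at their own pace and stop on an object; the grip force is fixed at half the most. Time passes only in rows, so rows that repeat a pose let the fingers close. It gives the time, the measured TCP pose, the force, the opening and the grip force at its end, in the units of the state.
- robot.get_obs(): the state, without advancing time (a new reading comes with each control period).
- snapshot(name): name is "scene" or "top" or "wrist"; returns a dict with "img" (384x512x3 uint8, red, green, blue), "fx", "fy", "cx", "cy" (pixels), "T" (4x4, takes a point from camera to world coordinates); the wrist camera has in their place "hand_eye" (4x4, takes a point from camera to tool coordinates, whose origin is the TCP and whose axes are the flange's). Camera axes: x right, y up, looking along -z (the intrinsics and any distortion apply to the point x, -y, -z); pixel columns grow to the right and rows downward; lengths in m; the calibration is good to about 2 mm. A picture is of the moment at which its call begins: read the wrist's pose just before it. There is no depth.
- robot.close_job(): hands the job in; it is judged then, once.
Trained networks look in the newest picture that a camera, given by its name, has taken for a name from the list of things; names that differ only in an ending like _2 or _b are one class to them, and where a whole thing is asked for, a point or a joint stands for the part that bears it (a point fixed in the world has none). Each returns a list of dicts, best first, with "confidence" (0 to 1); they miss things now and then, are a little off and sometimes report something else, mostly with a low value. They report only what shows in the picture. A call takes as long as a camera call. They do not tell look-alikes from the thing itself.
- finder.look_for(camera, thing): "xy" ([column, row] in pixels, amid what is visible of it).
- finder.masks_of(camera, thing): "region" (384x512 bool, what is visible of it) and "xy" ([column, row] in pixels, amid what is visible of it).
- finder.landmark_of(camera, thing): "xy" ([column, row] in pixels: a listed point, or the origin of a listed thing).
The state is a dict: "time": time; "joint_positions": joint angles; "qvel": joint speeds; "joint_torque": joint torques, N m; "tool_pos": TCP position; "ee_rot": TCP orientation; "wrist_force": force on the tool from outside, world axes, zero at the start; "wrist_torque": the same for the moment, N m; "width": finger opening in m; "finger_force": force on a finger pad.
Only numpy, scipy, OpenCV 4.12 (cv2) and the standard library are available. Lean on these libraries where they do the work, as an engineer would, in place of code of your own. Each camera call takes 0.05 s, during which the arm holds its last target. There are 200 camera calls.

## Task

Make up two craft kits from the stock. In the blue tray lay the cork sanding block flat in the wide compartment and stand the amber varnish bottle in the narrow one; in the yellow tray stand the red wooden egg in the wide compartment and the ochre paint jar in the narrow one. Everything rests on its tray's floor, the bottle, jar and egg upright; leave the white jar and the green egg standing where they are.

Things in the scene. Friction and masses are not known exactly. Their poses are not given: they have to be found in the camera images.
- block_center (a point): cork-brown sanding block, 85 x 56 x 24 mm, about 60 g, lying in the wooden rack between its two rails. Origin at its centre, half-way up; y along its 85 mm length, x along its 56 mm width, z up. The rails hide its long sides (2 mm play each side); it slides freely lengthwise along the rack, and past the rails' ends its sides are free
- varnish_center (a point): amber-brown varnish bottle with cream label and black cap, body 42 mm across and 72 mm high, cap 26 mm across, 90 mm high in all, about 85 g, standing on the table. Origin at its centre, half-way up; z is its upright axis
- ochre_center (a point): ochre-yellow paint jar with black lid, 39 mm across, 48 mm high, standing on the table. Origin at its centre, half-way up; z is its upright axis
- red_egg_center (a point): red wooden egg with a yellow band, 42 mm across at mid height, 54 mm high, small flat foot (it may lean by up to 0.06 rad), standing on the table. Origin at its centre, half-way up; z is its upright axis
- white_jar_center (a point): plain white jar, 42 mm across, 64 mm high, stays in stock where it stands. Origin at its centre, half-way up; z is its upright axis
- green_egg_center (a point): green wooden egg with a yellow band, 42 mm across, 54 mm high, stays in stock where it stands. Origin at its centre, half-way up; z is its upright axis
- blue_tray: blue tray fixed to the table, 150 x 112 mm, rim 12 mm high, floor 4 mm above the table, walls 4 mm thick. Origin at the centre of its underside (table height), x along its 150 mm length, z up. A divider 12 mm high parts it crosswise into a wide compartment, clear inside 80 mm (x) by 104 mm (y), centre at x = -31 mm, y = 0, and a narrow one, 58 mm (x) by 104 mm (y), centre at x = +42 mm, y = 0
- yellow_tray: yellow tray fixed to the table, 150 x 112 mm, rim 12 mm high, floor 4 mm above the table, walls 4 mm thick. Origin at the centre of its underside (table height), x along its 150 mm length, z up. A divider 12 mm high parts it crosswise into a wide compartment, clear inside 80 mm (x) by 104 mm (y), centre at x = -31 mm, y = 0, and a narrow one, 58 mm (x) by 104 mm (y), centre at x = +42 mm, y = 0
- rack: light wooden block rack fixed to the table: base plate 160 x 100 mm, 4 mm thick; two parallel rails 85 mm long and 12 mm wide, 60 mm apart inside, tops 30 mm above the table, from x = -80 mm to x = +5 mm; open at both ends, the plate bare from x = +5 to +80 mm. Origin at the centre of its underside (table height), x along the rails, pointing away from the robot to the bare end, z up
There are look-alikes about, which are no part of the job. Leave any purple look-alike of the part that bears block_center alone.

How it is judged:
By the outcome, as a careful person would: the job done as asked, in the order asked, and still so for the second after the job is handed in, with the robot touching nothing.
It also fails if it takes over 120 s, if anything falls off the work surface, if the arm or the gripper's body presses on something with over 40 N, if the wrist force passes 120 N, or if a joint passes its speed limit or range.

## Working session

There is one attempt and no reset: what is moved stays moved. The work goes in short steps, Python scripts to look and compute and a tool call to move; the robot and the scene stay as the last step left them, time stands still between calls to the robot, and variables do not carry over. Pictures are saved under pics/ and viewed, at most 14 in all, crops included, and the job is handed in when it is done.

Besides the shell and the picture viewer there is one more tool, called after "Call:" by a JSON object that holds its "op" and its "data". drive_tool: Moves the arm, as the interface text tells. Shift numbers are shares of 100 mm and turn numbers shares of 90 degrees, none past 1 either way. Its arguments: {"type":"object","properties":{"deltas":{"type":"string"}},"required":["deltas"]}

```bash
ls; mkdir -p pics
python3 - <<'E'
from bench import robot, snapshot, finder
import cv2, numpy as np
o=robot.get_obs(); print(o['time'],o['tool_pos'],o['ee_rot'],o['width'])
ims=[]
for c in ['scene','top']:
    s=snapshot(c); ims.append(s['img']); print(c,s['fx'],s['cx'],s['cy'],np.round(s['T'],3).tolist(),[k for k in s])
    for t in ['block_center','varnish_center','ochre_center','red_egg_center','white_jar_center','green_egg_center','blue_tray','yellow_tray','rack']:
        print(t,[(np.round(d['xy']).tolist(),round(d['confidence'],2)) for d in finder.landmark_of(c,t)])
    cv2.imwrite(f'pics/{c}0.png',cv2.resize(s['img'][:,:,::-1],(768,576)))
E
```

```text
pics
0.0 [0.17943823 0.51932546 0.20433048] [-3.13943106e+00 -2.32885002e-04  2.80878415e+00] 0.09385753250822218
scene 445.08456310046176 251.06209898032023 187.9171223759622 [[0.628, 0.413, -0.66, -0.461], [-0.778, 0.342, -0.526, -0.707], [0.008, 0.844, 0.536, 0.775], [0.0, 0.0, 0.0, 1.0]] ['img', 'fx', 'fy', 'cx', 'cy', 'T']
block_center [([292.0, 298.0], 0.77), ([291.0, 187.0], 0.74)]
varnish_center [([208.0, 177.0], 0.52)]
ochre_center [([298.0, 188.0], 0.6), ([256.0, 194.0], 0.54)]
red_egg_center [([177.0, 175.0], 0.72)]
white_jar_center [([277.0, 207.0], 0.68)]
green_egg_center [([229.0, 187.0], 0.51)]
blue_tray [([229.0, 157.0], 0.95), ([226.0, 189.0], 0.27)]
yellow_tray [([262.0, 172.0], 0.79)]
rack [([302.0, 187.0], 0.65)]
top 458.8908485027545 254.03409740306304 192.1347666129315 [[-0.007, 0.994, -0.112, 0.22], [-1.0, -0.006, 0.012, -0.021], [0.011, 0.112, 0.994, 1.5], [0.0, 0.0, 0.0, 1.0]] ['img', 'fx', 'fy', 'cx', 'cy', 'T']
block_center [([345.0, 260.0], 0.72), ([259.0, 138.0], 0.66)]
varnish_center [([191.0, 188.0], 0.68)]
ochre_center [([248.0, 180.0], 0.5)]
red_egg_center [([163.0, 201.0], 0.53)]
white_jar_center [([247.0, 178.0], 0.68), ([273.0, 177.0], 0.56)]
green_egg_center [([245.0, 178.0], 0.52), ([220.0, 184.0], 0.41)]
blue_tray [([167.0, 132.0], 0.56)]
yellow_tray [([216.0, 128.0], 0.86)]
rack [([261.0, 132.0], 0.84), ([167.0, 129.0], 0.67)]
```

View pics/top0.png

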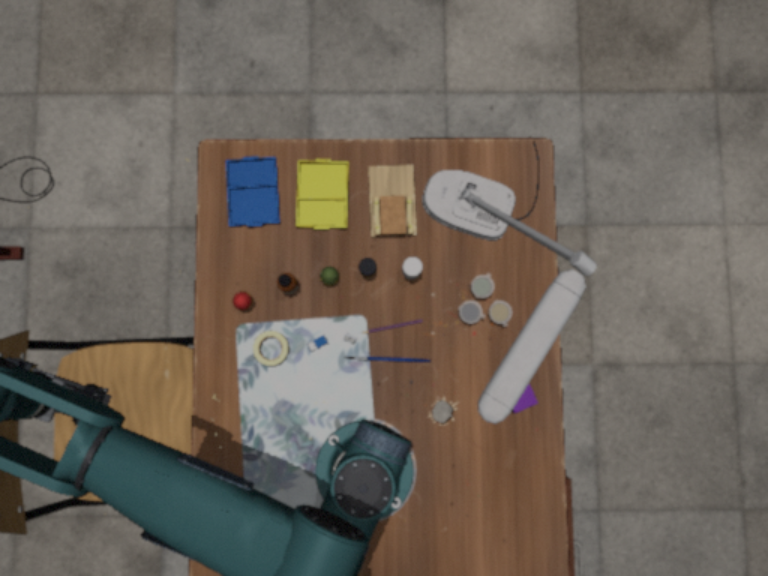

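View pics/scene0.png

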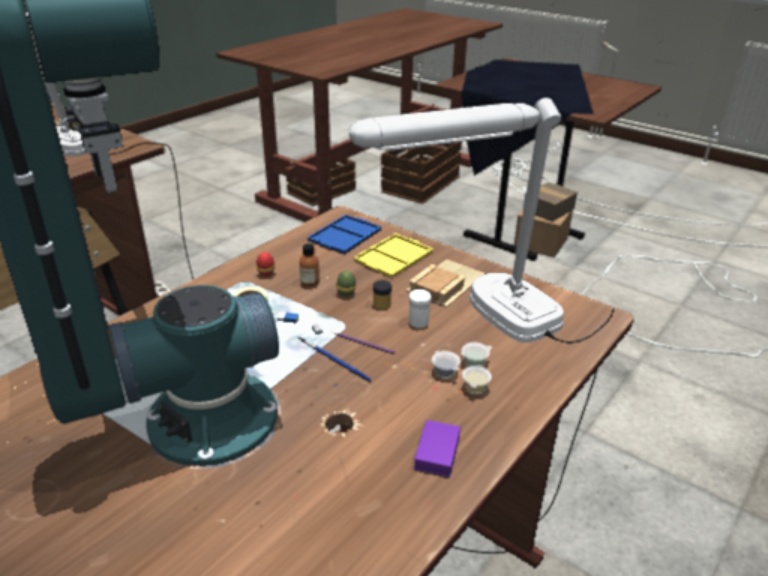

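Top view (768-px scale): red egg (243,301), varnish bottle (288,284), green egg (330,275), ochre jar (368,267), white jar (412,267), blue tray (253,191), yellow tray (323,194), and the cork block in the rack (393,213). The look-alikes are the purple block at (525,400) and the green egg and white jar. The blue divider sits off centre to the far side, so its wide part is near. The yellow divider sits to the near side, so its wide part is far.

```bash
cat > h.py <<'E'
from bench import robot, snapshot, finder
import cv2, numpy as np
from scipy.spatial.transform import Rotation as Ro
def tool(o):
    M=np.eye(4); M[:3,:3]=Ro.from_euler('xyz',o['ee_rot']).as_matrix(); M[:3,3]=o['tool_pos']; return M
def snap(c):
    o=robot.get_obs(); s=snapshot(c)
    if c=='wrist': s['T']=tool(o)@s['hand_eye']
    return s
def p2w(s,uv,z):
    d=s['T'][:3,:3]@np.array([(uv[0]-s['cx'])/s['fx'],-(uv[1]-s['cy'])/s['fy'],-1]); c=s['T'][:3,3]
    return c+d*(z-c[2])/d[2]
def w2p(s,P):
    q=(np.asarray(P)-s['T'][:3,3])@s['T'][:3,:3]
    return np.array([s['cx']-s['fx']*q[0]/q[2], s['cy']+s['fy']*q[1]/q[2]])
def go(x,y,z,yaw=None):
    "shift shares in tool axes to reach a down pose"
    o=robot.get_obs(); M=tool(o); d=M[:3,:3].T@(np.array([x,y,z])-M[:3,3])*10
    r=''
    if yaw is not None:
        R=M[:3,:3].T@Ro.from_euler('xyz',[np.pi,0,yaw]).as_matrix(); r=np.round(Ro.from_matrix(R).as_rotvec()/(np.pi/2),3)
    print('shift',np.round(d,3),'turn',r)
E
python3 - <<'E'
from h import *
s=snap('top'); print(s['T'][:3,3])
for n,u,z in [('egg',(243,301),.027),('varn',(288,284),.08),('green',(330,275),.027),('ochre',(368,267),.048),('white',(412,267),.06),('blue',(253,191),.012),('yel',(323,194),.012),('rack',(392,200),.01),('block',(393,213),.028)]:
    print(n,np.round(p2w(s,np.array(u)/1.5,z),3))
w=snap('wrist'); print(np.round(w['hand_eye'],3),w['fx'],w['cx'],w['cy'],[k for k in w])
go(.5,.12,.35,np.pi)
E
```

```text
[ 0.21994875 -0.02060292  1.50006805]
egg [0.36  0.258 0.027]
varn [0.389 0.156 0.08 ]
green [0.415 0.072 0.027]
ochre [ 0.429 -0.01   0.048]
white [ 0.427 -0.103  0.06 ]
blue [0.605 0.243 0.012]
yel [0.597 0.088 0.012]
rack [ 0.584 -0.064  0.01 ]
block [ 0.55  -0.065  0.028]
[[ 0.001  0.972  0.235  0.067]
 [ 1.    -0.    -0.001 -0.001]
 [-0.001  0.235 -0.972 -0.178]
 [ 0.     0.     0.     1.   ]] 296.66270696326853 257.6140793264701 193.69974277711782 ['img', 'fx', 'fy', 'cx', 'cy', 'hand_eye', 'T']
shift [-4.334 -2.733 -1.445] turn [ 0.     0.    -0.212]
```

Call:
{"op": "drive_tool", "data": {"deltas": "0 0 -0.7 0 0 -0.212 94;0 0 -0.7 0 0 -0.212 94;0 0 -0.7 0 0 -0.212 94"}}

```text
time: 1.4
tool_pos: [0.1803, 0.5212, 0.2802]
ee_rot: [3.134, 0.003, -3.138]
wrist_force: [-0.5, -0.1, -0.1]
width: 0.0936
finger_force: 0.0
```

Call:
{"op": "drive_tool", "data": {"deltas": "-0.8 -1 -0.2 0 0 0 94;-0.8 -1 -0.2 0 0 0 94;-0.8 -1 -0.2 0 0 0 94"}}

```text
time: 1.7
tool_pos: [0.2611, 0.418, 0.2964]
ee_rot: [3.141, 0.002, 3.141]
wrist_force: [-0.6, 0.4, 0.0]
width: 0.094
finger_force: 0.0
```

Call:
{"op": "drive_tool", "data": {"deltas": "-0.8 -1 -0.2 0 0 0 94;-0.8 -1 -0.2 0 0 0 94;-0.8 -1 -0.2 0 0 0 94"}}

```text
time: 2.0
tool_pos: [0.3413, 0.3176, 0.3164]
ee_rot: [3.141, 0.002, 3.139]
wrist_force: [0.7, 0.2, -1.0]
width: 0.0935
finger_force: 0.0
```

Call:
{"op": "drive_tool", "data": {"deltas": "-0.8 -1 -0.2 0 0 0 94;-0.8 -1 -0.2 0 0 0 94;-0.8 -1 -0.2 0 0 0 94"}}

```text
time: 2.3
tool_pos: [0.4214, 0.2173, 0.3361]
ee_rot: [-3.141, 0.001, 3.139]
wrist_force: [1.2, 0.1, -0.3]
width: 0.0942
finger_force: 0.0
```

Call:
{"op": "drive_tool", "data": {"deltas": "-0.8 -1 -0.2 0 0 0 94;-0.8 -1 -0.2 0 0 0 94;-0.8 -1 -0.2 0 0 0 94;-0.8 -1 -0.2 0 0 0 94"}}

```text
time: 2.7
tool_pos: [0.5018, 0.1169, 0.3551]
ee_rot: [-3.141, -0.0, 3.136]
wrist_force: [0.2, -0.1, 0.1]
width: 0.094
finger_force: 0.0
```

Run:
```python
from h import *
s=snap('wrist'); o=robot.get_obs(); print(o['tool_pos'],o['ee_rot'],o['joint_positions'])
for t,z in [('block_center',.016),('varnish_center',.045),('ochre_center',.024),('red_egg_center',.027),('white_jar_center',.032),('green_egg_center',.027),('blue_tray',0),('yellow_tray',0),('rack',0)]:
    print(t,[(np.round(d['xy']).tolist(),np.round(p2w(s,d['xy'],z)[:2],3).tolist(),round(d['confidence'],2)) for d in finder.landmark_of('wrist',t)])
cv2.imwrite('pics/w1.png',cv2.resize(s['img'][:,:,::-1],(800,600)))
np.savez('pics/w1.npz',**s)
```

```text
[0.50059462 0.11860455 0.35508164] [ 3.14135788e+00 -8.20698621e-04  3.13856720e+00] [ 1.22164723e-01  2.79085670e-02  1.13805929e+00  3.65034341e-04
  1.97640973e+00 -1.44546214e+00]
block_center [([153.0, 186.0], [0.544, -0.07], 0.93), ([180.0, 121.0], [0.433, -0.014], 0.55)]
varnish_center [([287.0, 102.0], [0.405, 0.163], 0.69)]
ochre_center [([179.0, 122.0], [0.434, -0.015], 0.88), ([290.0, 99.0], [0.398, 0.169], 0.41)]
red_egg_center [([345.0, 74.0], [0.361, 0.256], 0.64)]
white_jar_center [([123.0, 119.0], [0.429, -0.104], 0.96)]
green_egg_center [([232.0, 110.0], [0.416, 0.074], 0.63)]
blue_tray [([327.0, 215.0], [0.605, 0.247], 0.55)]
yellow_tray [([244.0, 212.0], [0.6, 0.089], 0.81)]
rack [([159.0, 207.0], [0.587, -0.068], 0.92), ([156.0, 190.0], [0.555, -0.072], 0.34)]
```

View pics/w1.png

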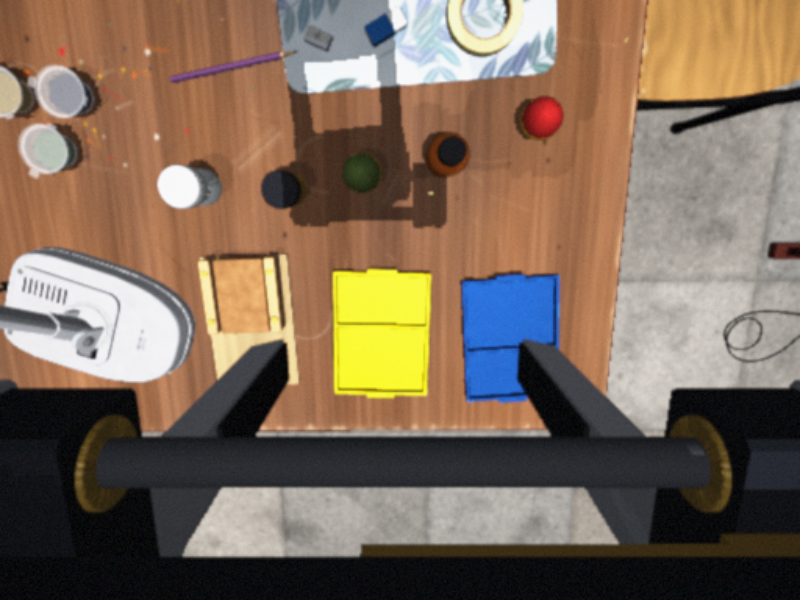

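The wrist view (800 px) shows the cork block in the rack at (241,295), the yellow tray at (381,333) with its narrow part near, and the blue tray at (511,338) with its wide part near. The row left to right is the white jar (188,187), ochre jar (281,188, black lid), green egg (361,172), bottle (447,153) and red egg (542,117). The purple block is out of view under the lamp. I choose the block in the rack and check it in a close crop.

Run:
```python
from h import *
s=dict(np.load('pics/w1.npz')); im=s['img']
def warp(x0,x1,y0,y1,z,res=.0004):
    # rows: x decreasing from top, cols: y decreasing
    W=int((y1-y0)/res);H=int((x1-x0)/res)
    X=np.array([w2p(s,[x1,y1,z]),w2p(s,[x1,y0,z]),w2p(s,[x0,y0,z]),w2p(s,[x0,y1,z])],np.float32)
    M=cv2.getPerspectiveTransform(X,np.float32([[0,0],[W,0],[W,H],[0,H]]))
    return cv2.warpPerspective(im,M,(W,H),flags=cv2.INTER_CUBIC)
a=warp(.48,.70,-.15,.01,.028)
b=warp(.51,.70,.02,.16,.012); c=warp(.51,.70,.17,.31,.012)
H=max(a.shape[0],b.shape[0]); P=[np.pad(i,((0,H-i.shape[0]),(0,4),(0,0))) for i in (c,b,a)]
o=cv2.resize(np.hstack(P),None,fx=.72,fy=.72); print(o.shape,[p.shape for p in P])
cv2.imwrite('pics/crop1.png',o[:,:,::-1])
```

```text
(395, 800, 3) [(549, 353, 3), (549, 354, 3), (549, 404, 3)]
```

View pics/crop1.png

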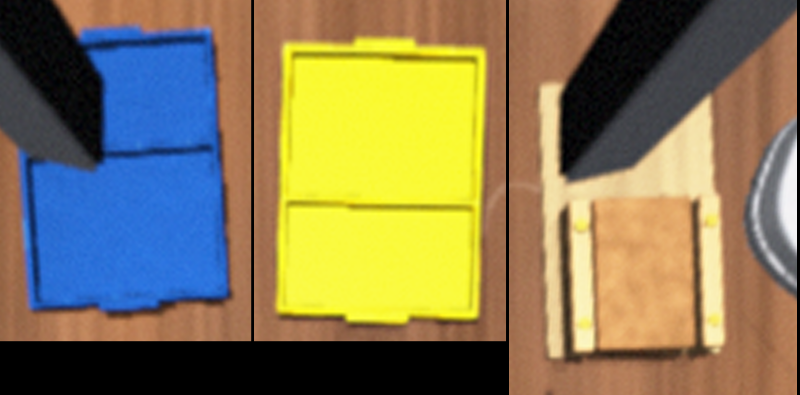

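The crop (0.556 mm/px) shows the cork-brown block in the rack, centred at about (0.548, -0.066), with the rack yaw about +0.03. The blue tray is centred at (0.606, 0.242) with yaw +0.063. The yellow tray is centred at (0.599, 0.090) with yaw about π-0.02. Next I hover over the block with the fingers closing along its length.

Call:
{"op": "drive_tool", "data": {"deltas": "-0.48 -0.9 0.4 0 0 0.477 94;-0.48 -0.9 0.4 0 0 0.477 94;-0.48 -0.9 0.4 0 0 0.477 94;-0.48 -0.9 0.4 0 0 0.477 94;-0.48 -0.9 0.4 0 0 0.477 94"}}

```text
time: 3.7
tool_pos: [0.5477, 0.0296, 0.3148]
ee_rot: [-3.141, -0.001, 2.386]
wrist_force: [-0.5, -0.3, 0.9]
width: 0.0939
finger_force: 0.0
```

Call:
{"op": "drive_tool", "data": {"deltas": "0 0 0.6 0 0 0.477 94;0 0 0.6 0 0 0.477 94;0 0 0.6 0 0 0.477 94;0 0 0.6 0 0 0.477 94;0 0 0.6 0 0 0.477 94"}}

```text
time: 4.2
tool_pos: [0.5475, 0.0303, 0.2552]
ee_rot: [-3.141, -0.0, 1.638]
wrist_force: [0.1, -0.4, 0.2]
width: 0.0939
finger_force: 0.0
```

Run:
```python
from h import *
go(.548,-.066,.12,np.pi/2+.03)
```

```text
shift [-0.962 -0.059  1.352] turn [-0.    -0.     0.024]
```

Call:
{"op": "drive_tool", "data": {"deltas": "-0.96 -0.06 0.95 0 0 0.024 94;-0.96 -0.06 0.95 0 0 0.024 94;-0.96 -0.06 0.95 0 0 0.024 94;-0.96 -0.06 0.95 0 0 0.024 94;-0.96 -0.06 0.95 0 0 0.024 94"}}

```text
time: 4.7
tool_pos: [0.5486, -0.0659, 0.1603]
ee_rot: [-3.141, -0.001, 1.605]
wrist_force: [-0.7, -0.3, 0.2]
width: 0.0937
finger_force: 0.0
```

Run:
```python
from h import *
s=snap('wrist'); o=robot.get_obs(); print(o['tool_pos'],o['ee_rot'])
for t,z in [('block_center',.016),('rack',0)]:
    print(t,[(np.round(d['xy']).tolist(),np.round(p2w(s,d['xy'],z)[:2],4).tolist(),round(d['confidence'],2)) for d in finder.landmark_of('wrist',t)])
for d in finder.masks_of('wrist','block_center')[:1]:
    c=np.argwhere(d['region'])[:,::-1]; P=np.float32([p2w(s,u,.028)[:2]*1000 for u in c]); print(cv2.minAreaRect(P))
im=s['img'].copy()
q=w2p(s,[*o['tool_pos'][:2],.028]); print('axis px',q); cv2.circle(im,tuple(int(v) for v in q),3,(0,0,255),-1)
cv2.imwrite('pics/w2.png',cv2.resize(im[:,:,::-1],(800,600)))
np.savez('pics/w2.npz',**s)
```

```text
[ 0.54933169 -0.06555705  0.16166882] [ 3.13980354e+00 -4.19415836e-04  1.60600786e+00]
block_center [([257.0, 183.0], [0.5482, -0.0641], 0.78)]
rack [([286.0, 180.0], [0.5824, -0.0633], 0.83)]
((548.5169677734375, -64.17364501953125), (84.35785675048828, 55.6086540222168), 1.976213812828064)
axis px [257.85694735 186.31071862]
```

View pics/w2.png

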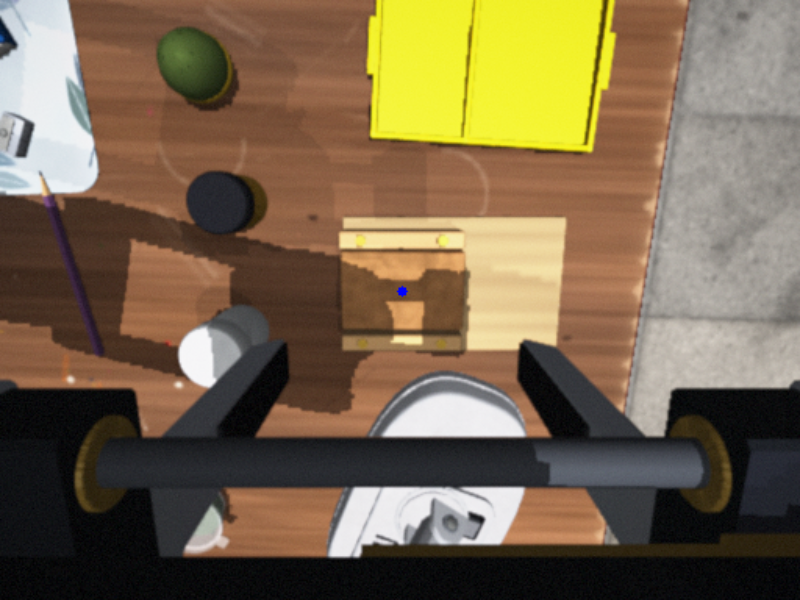

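The block's measured centre is (0.5485, -0.0642), with an 84 x 56 mm outline and a 2° yaw that the tool already matches. The blue dot marks the tool axis on the block. Now I descend.

Call:
{"op": "drive_tool", "data": {"deltas": "0.014 -0.008 0.9 0 0 0 94;0.014 -0.008 0.9 0 0 0 94;0.014 -0.008 0.9 0 0 0 94"}}

```text
time: 5.2
tool_pos: [0.5438, -0.063, 0.0651]
ee_rot: [-3.131, -0.003, 1.607]
wrist_force: [-1.1, 0.1, -0.4]
width: 0.0941
finger_force: 0.0
```

Call:
{"op": "drive_tool", "data": {"deltas": "0 0 0.25 0 0 0 94;0 0 0.4 0 0 0 94;0 0 0.53 0 0 0 94;0 0 0.53 0 0 0 94"}}

```text
time: 5.6
tool_pos: [0.5473, -0.0645, 0.0166]
ee_rot: [-3.139, -0.001, 1.606]
wrist_force: [0.3, 0.3, -0.2]
width: 0.0941
finger_force: 0.0
```

Call:
{"op": "drive_tool", "data": {"deltas": "0 0 0 0 0 0 60;0 0 0 0 0 0 60;0 0 0 0 0 0 60;0 0 0 0 0 0 60;0 0 0 0 0 0 60"}}

```text
time: 6.1
tool_pos: [0.5488, -0.0651, 0.0187]
ee_rot: [3.139, 0.0, 1.606]
wrist_force: [0.8, 0.1, 4.0]
width: 0.0847
finger_force: 30.0
```

Call:
{"op": "drive_tool", "data": {"deltas": "0 0 -0.2 0 0 0 60;0 0 -0.6 0 0 0 60;0 0 -1 0 0 0 60;0 0 -1 0 0 0 60"}}

```text
time: 6.5
tool_pos: [0.5518, -0.0657, 0.1245]
ee_rot: [3.129, 0.003, 1.606]
wrist_force: [0.2, 0.2, 1.2]
width: 0.0846
finger_force: 30.0
```

Call:
{"op": "drive_tool", "data": {"deltas": "0.3 0 -0.3 0 0 0 60;0.7 0 -0.3 0 0 0 60;1 0 -0.3 0 0 0 60"}}

```text
time: 6.8
tool_pos: [0.5444, 0.0365, 0.1478]
ee_rot: [3.141, -0.001, 1.605]
wrist_force: [1.1, -0.2, -1.3]
width: 0.0845
finger_force: 30.0
```

Call:
{"op": "drive_tool", "data": {"deltas": "1 0.1 0 0 0 0 60;1 0.1 0 0 0 0 60;1 0.1 0 0 0 0 60"}}

```text
time: 7.1
tool_pos: [0.5499, 0.1409, 0.1461]
ee_rot: [-3.14, -0.003, 1.613]
wrist_force: [0.3, -0.9, -0.5]
width: 0.0846
finger_force: 30.0
```

Call:
{"op": "drive_tool", "data": {"deltas": "1 0.1 0 0 0 -0.47 60;1 0.1 0 0 0 -0.47 60;1 0.1 0 0 0 -0.47 60;1 0.1 0 0 0 -0.47 60;1 0.1 0 0 0 -0.47 60"}}

```text
time: 7.6
tool_pos: [0.557, 0.2353, 0.146]
ee_rot: [-3.139, -0.001, 2.35]
wrist_force: [0.6, 0.5, -0.0]
width: 0.0845
finger_force: 30.0
```

Call:
{"op": "drive_tool", "data": {"deltas": "0 0 0 0 0 -0.47 60;0 0 0 0 0 -0.47 60;0 0 0 0 0 -0.47 60;0 0 0 0 0 -0.47 60;0 0 0 0 0 -0.47 60"}}

```text
time: 8.1
tool_pos: [0.5572, 0.2345, 0.1462]
ee_rot: [-3.141, -0.002, 3.087]
wrist_force: [0.7, 0.1, -0.9]
width: 0.0843
finger_force: 30.0
```

Run:
```python
from h import *
s=snap('wrist'); o=robot.get_obs(); print(o['tool_pos'],o['ee_rot'],o['width'])
np.savez('pics/w3.npz',**s)
for t in ['blue_tray','yellow_tray']:
  d=finder.landmark_of('wrist',t); print(t,[(np.round(p2w(s,e['xy'],0)[:2],4).tolist(),round(e['confidence'],2)) for e in d])
im=s['img'].copy()
def rect(c,yaw,z,col):
    R=np.array([[np.cos(yaw),-np.sin(yaw)],[np.sin(yaw),np.cos(yaw)]])
    for L in ([(-75,-56),(75,-56),(75,56),(-75,56)],[(11,-52),(11,52)]):
        p=[w2p(s,[*(np.array(c)+R@(np.array(a)/1000)),z]) for a in L]; cv2.polylines(im,[np.int32(np.round(p))],True,col,1)
rect((.606,.242),.063,.012,(255,0,0)); rect((.599,.09),np.pi-.02,.012,(255,0,0))
cv2.imwrite('pics/w3.png',cv2.resize(im[:,:,::-1],(800,600)))
go(.575,.240,.12,np.pi+.063)
```

```text
[0.55715036 0.2344816  0.14622281] [-3.14041647e+00 -1.80015282e-03  3.09060300e+00] 0.08467824793039541
blue_tray []
yellow_tray [([0.602, 0.0927], 0.64)]
shift [-0.174  0.064  0.265] turn [-0.    -0.001 -0.08 ]
```

View pics/w3.png

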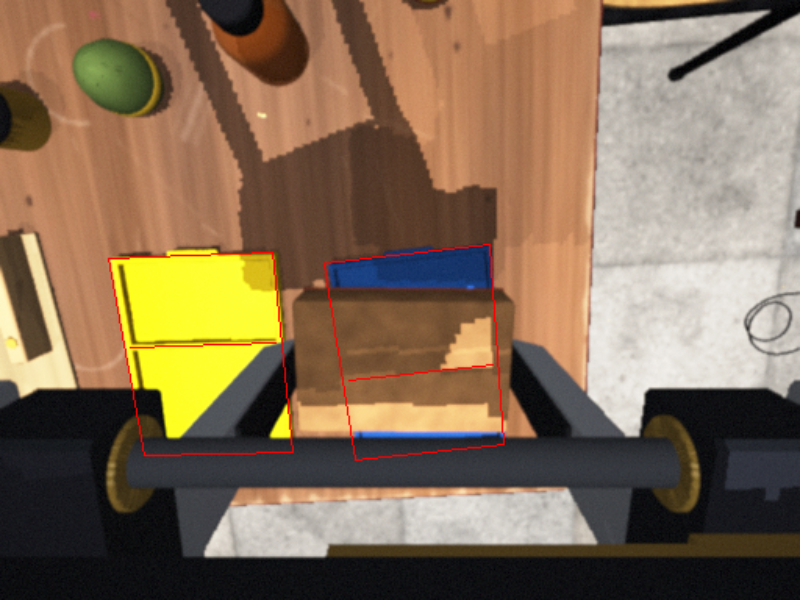

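The overlays match the yellow tray edges (109-283, 258-455) and blue tray edges (327-503, 245-460). The block is held level above the blue wide compartment, so I lower and release it.

Call:
{"op": "drive_tool", "data": {"deltas": "-0.174 0.064 0.4 0 0 -0.08 60;-0.174 0.064 0.9 0 0 -0.08 60;-0.174 0.064 0.9 0 0 -0.08 60;-0.174 0.064 0.9 0 0 -0.08 60"}}

```text
time: 8.65
tool_pos: [0.5742, 0.2404, 0.0564]
ee_rot: [-3.141, -0.004, -3.077]
wrist_force: [0.8, 0.2, 0.2]
width: 0.0841
finger_force: 30.0
```

Call:
{"op": "drive_tool", "data": {"deltas": "0 0 0.2 0 0 0 60;0 0 0.33 0 0 0 60;0 0 0.36 0 0 0 60;0 0 0.36 0 0 0 60;0 0 0.36 0 0 0 60"}}

```text
time: 9.15
tool_pos: [0.5761, 0.2413, 0.023]
ee_rot: [3.141, 0.002, -3.076]
wrist_force: [0.2, 0.2, 0.2]
width: 0.0848
finger_force: 30.0
```

Call:
{"op": "drive_tool", "data": {"deltas": "0 0 0.03 0 0 0 60;0 0 0.03 0 0 0 60;0 0 0.03 0 0 0 94;0 0 0.03 0 0 0 94;0 0 0.03 0 0 0 94"}}

```text
time: 9.65
tool_pos: [0.5753, 0.241, 0.0187]
ee_rot: [3.141, 0.0, -3.075]
wrist_force: [-0.1, -0.4, -0.1]
width: 0.0939
finger_force: 0.0
```

Call:
{"op": "drive_tool", "data": {"deltas": "0 0 -0.3 0 0 0 94;0 0 -0.7 0 0 0 94;0 0 -1 0 0 0 94;0 0 -1 0 0 0 94"}}

```text
time: 10.05
tool_pos: [0.5785, 0.2421, 0.1251]
ee_rot: [3.139, 0.011, -3.075]
wrist_force: [0.5, -0.8, 0.3]
width: 0.094
finger_force: 0.0
```

Call:
{"op": "drive_tool", "data": {"deltas": "1 -0.6 -0.4 0 0 0 94;1 -0.6 -0.4 0 0 0 94;1 -0.6 -0.4 0 0 0 94"}}

```text
time: 10.35
tool_pos: [0.4771, 0.1731, 0.1581]
ee_rot: [-3.141, -0.002, -3.076]
wrist_force: [0.8, 0.1, 0.9]
width: 0.0938
finger_force: 0.0
```

```bash
cat > look.py <<'E'
from h import *
import sys
name=sys.argv[1]
s=snap('wrist'); o=robot.get_obs(); print(o['tool_pos'],o['ee_rot'],o['width'])
H={'block_center':.016,'varnish_center':.045,'ochre_center':.024,'red_egg_center':.027,'white_jar_center':.032,'green_egg_center':.027,'blue_tray':0,'yellow_tray':0}
for t in sys.argv[2:]:
    print(t,[(np.round(e['xy']).tolist(),np.round(p2w(s,e['xy'],H[t])[:2],4).tolist(),round(e['confidence'],2)) for e in finder.landmark_of('wrist',t)])
im=s['img'].copy()
for c,yaw in (((.606,.242),.063),((.599,.09),np.pi-.02)):
    R=np.array([[np.cos(yaw),-np.sin(yaw)],[np.sin(yaw),np.cos(yaw)]])
    for L in ([(-75,-56),(75,-56),(75,56),(-75,56)],[(11,-52),(11,52)]):
        p=[w2p(s,[*(np.array(c)+R@(np.array(a)/1000)),.012]) for a in L]; cv2.polylines(im,[np.int32(np.round(p))],True,(255,0,0),1)
cv2.imwrite(f'pics/{name}.png',cv2.resize(im[:,:,::-1],(800,600)))
np.savez(f'pics/{name}.npz',**s)
E
python3 look.py w4 block_center varnish_center red_egg_center green_egg_center ochre_center blue_tray yellow_tray
```

```text
[0.47612082 0.17228352 0.15966803] [-3.14035176e+00 -8.49332510e-04 -3.07629891e+00] 0.09434168147237965
block_center [([308.0, 269.0], [0.5746, 0.2384], 0.65)]
varnish_center [([251.0, 111.0], [0.4001, 0.1611], 0.87), ([186.0, 275.0], [0.5754, 0.1009], 0.64), ([353.0, 80.0], [0.3663, 0.2532], 0.48)]
red_egg_center [([351.0, 78.0], [0.3615, 0.2559], 0.95), ([83.0, 132.0], [0.4314, -0.0092], 0.32)]
green_egg_center [([166.0, 121.0], [0.4153, 0.0754], 0.96)]
ochre_center [([82.0, 131.0], [0.4309, -0.0118], 0.73)]
blue_tray []
yellow_tray [([186.0, 273.0], [0.5981, 0.0913], 0.88)]
```

View pics/w4.png

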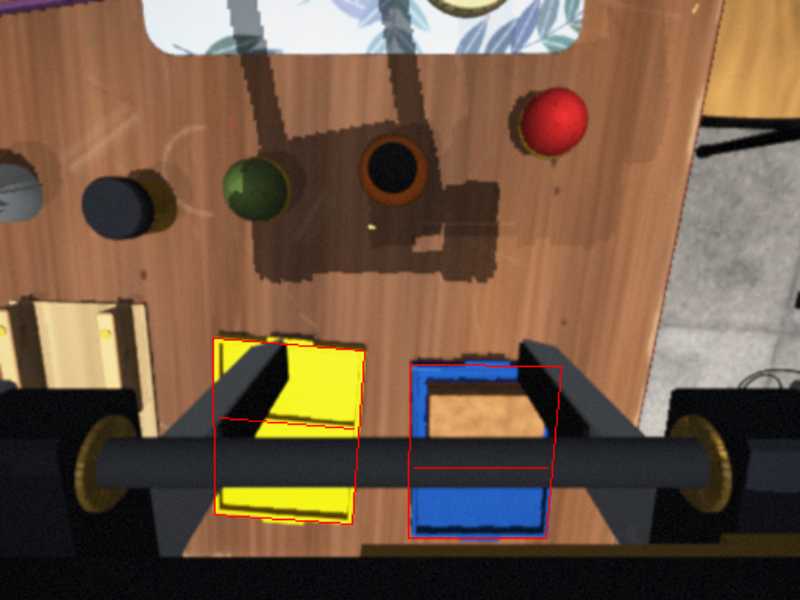

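The cork block lies flat in the blue wide compartment at about (480,420). The bottle cap is at (394,168), the red egg at (554,121), the green egg at (256,188) and the ochre jar at (118,208).

Run:
```python
from h import *
s=dict(np.load('pics/w4.npz'))
print(p2w(s,np.array([394,168])/1.5625,.09), p2w(s,np.array([395,171])/1.5625,.072))
go(.4,.161,.024)
```

```text
[0.3989782 0.1628252 0.09     ] [0.39969794 0.16308464 0.072     ]
shift [ 0.802 -0.085  1.334] turn
```

Call:
{"op": "drive_tool", "data": {"deltas": "0.4 -0.04 0 0 0 0 72;0.81 -0.073 0 0 0 0 72;0.81 -0.073 0 0 0 0 72"}}

```text
time: 11.05
tool_pos: [0.3954, 0.1617, 0.157]
ee_rot: [-3.141, -0.004, -3.074]
wrist_force: [0.7, 0.6, 0.0]
width: 0.0738
finger_force: 0.0
```

Call:
{"op": "drive_tool", "data": {"deltas": "0 0 0.3 0 0 0 72;0 0 0.6 0 0 0 72;0 0 0.8 0 0 0 72"}}

```text
time: 11.35
tool_pos: [0.3991, 0.162, 0.0763]
ee_rot: [-3.141, -0.002, -3.075]
wrist_force: [-0.2, 0.3, 0.9]
width: 0.0721
finger_force: 0.0
```

Call:
{"op": "drive_tool", "data": {"deltas": "0 0 0.3 0 0 0 72;0 0 0.5 0 0 0 72;0 0 0.5 0 0 0 72;0 0 0.5 0 0 0 36;0 0 0.5 0 0 0 36"}}

```text
time: 11.85
tool_pos: [0.4007, 0.1623, 0.0299]
ee_rot: [3.141, 0.003, -3.075]
wrist_force: [0.2, -0.2, 0.9]
width: 0.0598
finger_force: 0.0
```

Call:
{"op": "drive_tool", "data": {"deltas": "0 0 0 0 0 0 36;0 0 0 0 0 0 36;0 0 0 0 0 0 36;0 0 0 0 0 0 36"}}

```text
time: 12.25
tool_pos: [0.3999, 0.1621, 0.0295]
ee_rot: [3.141, 0.002, -3.075]
wrist_force: [-0.1, 1.0, 4.1]
width: 0.0411
finger_force: 30.0
```

Call:
{"op": "drive_tool", "data": {"deltas": "0 0 -0.15 0 0 0 36;0 0 -0.45 0 0 0 36;0 0 -0.75 0 0 0 36;0 0 -0.8 0 0 0 36"}}

```text
time: 12.65
tool_pos: [0.4013, 0.1624, 0.112]
ee_rot: [3.14, 0.007, -3.075]
wrist_force: [1.5, -0.3, -0.6]
width: 0.0409
finger_force: 30.0
```

Call:
{"op": "drive_tool", "data": {"deltas": "-0.15 0.04 0 0 0 0 36;-0.4 0.1 0 0 0 0 36;-0.7 0.18 0 0 0 0 36;-0.85 0.22 0 0 0 0 36"}}

```text
time: 13.05
tool_pos: [0.4833, 0.1897, 0.1065]
ee_rot: [-3.141, -0.002, -3.076]
wrist_force: [0.3, 0.2, -1.1]
width: 0.0408
finger_force: 30.0
```

Call:
{"op": "drive_tool", "data": {"deltas": "-0.3 0.08 0 0 0 0 36;-0.6 0.16 0 0 0 0 36;-0.84 0.22 0 0 0 0 36"}}

```text
time: 13.35
tool_pos: [0.5652, 0.2171, 0.1061]
ee_rot: [-3.141, -0.003, -3.075]
wrist_force: [-0.0, -0.4, -0.2]
width: 0.0413
finger_force: 30.0
```

Call:
{"op": "drive_tool", "data": {"deltas": "-0.3 0.08 0 0 0 0 36;-0.6 0.16 0 0 0 0 36;-0.84 0.227 0 0 0 0 36;-0.84 0.227 0 0 0 0 36;-0.84 0.227 0 0 0 0 36"}}

```text
time: 13.85
tool_pos: [0.646, 0.2448, 0.106]
ee_rot: [-3.141, -0.004, -3.075]
wrist_force: [-0.2, 0.1, -1.1]
width: 0.0408
finger_force: 30.0
```

```bash
python3 look.py w5 blue_tray varnish_center;  python3 -c "
from h import *
go(.648,.2446,.0335,np.pi+.063)"
```

```text
[0.64576306 0.24475639 0.10682092] [-3.14091576 -0.0032084  -3.07535694] 0.041115224231874116
blue_tray [([261.0, 151.0], [0.6052, 0.2448], 0.55)]
varnish_center [([260.0, 239.0], [0.6759, 0.2477], 0.93)]
shift [-0.021 -0.003  0.747] turn [-0.    -0.001  0.002]
```

View pics/w5.png

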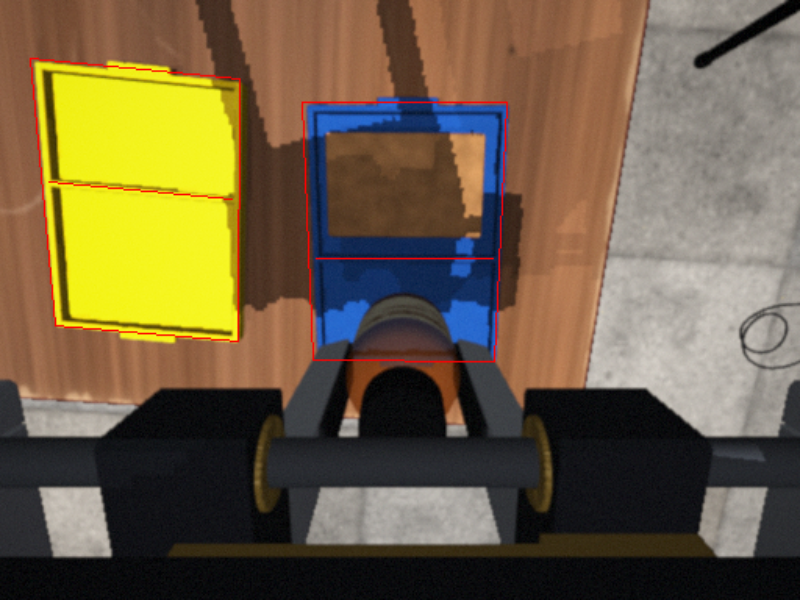

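The block sits flat inside the blue wide compartment (327-484, 133-238). The bottle is held upright above the narrow one (base at about (405,320)), and the overlays match the trays. I lower it.

Call:
{"op": "drive_tool", "data": {"deltas": "-0.02 0 0.3 0 0 0 36;-0.02 0 0.55 0 0 0 36;-0.02 0 0.66 0 0 0 36;-0.02 0 0.72 0 0 0 36;-0.02 0 0.72 0 0 0 36"}}

```text
time: 14.5
tool_pos: [0.6486, 0.2452, 0.0364]
ee_rot: [-3.142, -0.001, -3.075]
wrist_force: [-0.8, -0.3, -0.1]
width: 0.0411
finger_force: 30.0
```

Call:
{"op": "drive_tool", "data": {"deltas": "0 0 0.01 0 0 0 36;0 0 0.015 0 0 0 36;0 0 0.02 0 0 0 36;0 0 0.02 0 0 0 36"}}

```text
time: 14.9
tool_pos: [0.6494, 0.2454, 0.0351]
ee_rot: [3.141, 0.001, -3.075]
wrist_force: [1.0, -0.7, -1.4]
width: 0.0408
finger_force: 30.0
```

Call:
{"op": "drive_tool", "data": {"deltas": "0 0 0.01 0 0 0 36;0 0 0.02 0 0 0 36;0 0 0.02 0 0 0 36"}}

```text
time: 15.2
tool_pos: [0.6494, 0.2454, 0.0336]
ee_rot: [3.141, 0.001, -3.075]
wrist_force: [-1.0, 0.1, 3.9]
width: 0.0411
finger_force: 30.0
```

Call:
{"op": "drive_tool", "data": {"deltas": "0 0 0 0 0 0 66;0 0 0 0 0 0 66;0 0 0 0 0 0 66;0 0 -0.1 0 0 0 66"}}

```text
time: 15.6
tool_pos: [0.6477, 0.2449, 0.0403]
ee_rot: [-3.141, -0.004, -3.075]
wrist_force: [-0.0, 0.7, -0.1]
width: 0.0657
finger_force: 0.0
```

Call:
{"op": "drive_tool", "data": {"deltas": "0 0 -0.5 0 0 0 66;0 0 -1 0 0 0 66;0 0 -1 0 0 0 66;0 0 -1 0 0 0 66"}}

```text
time: 16.0
tool_pos: [0.6505, 0.2457, 0.146]
ee_rot: [3.14, 0.006, -3.075]
wrist_force: [-0.5, -0.6, -0.7]
width: 0.0659
finger_force: 0.0
```

Call:
{"op": "drive_tool", "data": {"deltas": "1 0 -0.3 0 0 0 66;1 0 -0.3 0 0 0 66;1 0 -0.3 0 0 0 66"}}

```text
time: 16.3
tool_pos: [0.5444, 0.2386, 0.1716]
ee_rot: [-3.141, -0.005, -3.074]
wrist_force: [-0.1, -0.8, 0.8]
width: 0.0657
finger_force: 0.0
```

Call:
{"op": "drive_tool", "data": {"deltas": "1 0.2 0 0 0 0 66;1 0.2 0 0 0 0 66;1 0.2 0 0 0 0 66;1 0.2 0 0 0 0 66"}}

```text
time: 16.7
tool_pos: [0.4474, 0.252, 0.1714]
ee_rot: [-3.141, -0.001, -3.074]
wrist_force: [0.2, 0.1, -0.2]
width: 0.0657
finger_force: 0.0
```

```bash
python3 look.py w6 varnish_center red_egg_center; python3 -c "
from h import *
go(.3615,.256,.01,np.pi)"
```

```text
[0.44867457 0.2519648  0.17188491] [-3.14116038e+00  1.32243744e-04 -3.07515071e+00] 0.06574960075149787
varnish_center [([244.0, 354.0], [0.6546, 0.2486], 0.62)]
red_egg_center [([268.0, 102.0], [0.3598, 0.2566], 0.68)]
shift [0.877 0.099 1.622] turn [-0.     0.     0.042]
```

View pics/w6.png

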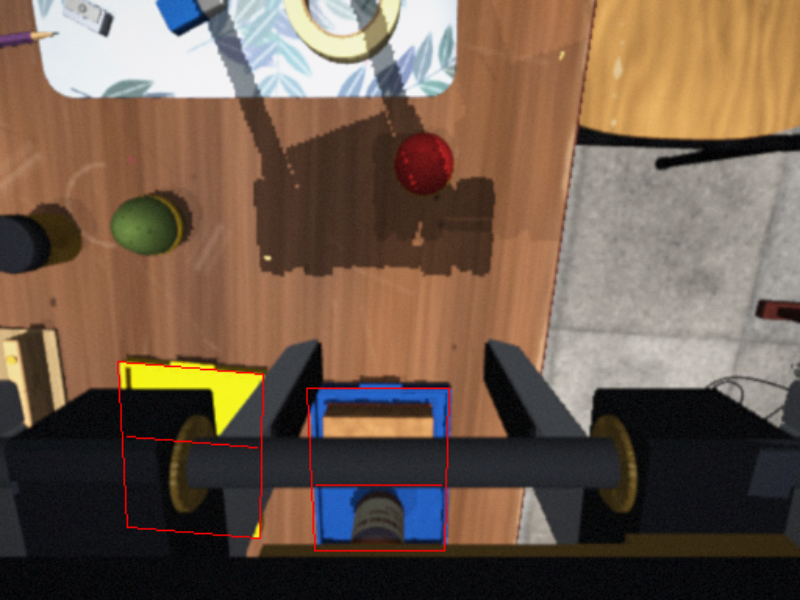

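The bottle stands in the blue narrow compartment (base at about (378,505)). The red egg is at (424,163) and casts no ambiguity. I refine its centre by colour.

Run:
```python
from h import *
for n in ('w4','w6'):
    s=dict(np.load(f'pics/{n}.npz')); h=cv2.cvtColor(s['img'],cv2.COLOR_RGB2HSV)
    m=((h[...,0]<6)|(h[...,0]>174))&(h[...,1]>190)&(h[...,2]>60)
    k,l,st,c=cv2.connectedComponentsWithStats(m.astype(np.uint8)); i=1+np.argmax(st[1:,4]); (u,r)=cv2.minEnclosingCircle(np.argwhere(l==i)[:,::-1].astype(np.float32))
    print(n,st[i],u,r,p2w(s,u,.03),p2w(s,c[i],.03))
go(.3615,.259,.01,np.pi)
```

```text
w4 [ 334   57   42   42 1375] (354.8529357910156, 77.85294342041016) 22.043813705444336 [0.36200418 0.25924358 0.03      ] [0.36173254 0.25881106 0.03      ]
w6 [ 253   85   37   38 1018] (270.8614501953125, 103.8690185546875) 19.054996490478516 [0.36120304 0.25902748 0.03      ] [0.36050918 0.25919663 0.03      ]
shift [0.875 0.129 1.622] turn [-0.     0.     0.042]
```

Call:
{"op": "drive_tool", "data": {"deltas": "0.45 0.06 0.3 0 0 0.042 70;0.875 0.129 0.6 0 0 0.042 70;0.875 0.129 0.7 0 0 0.042 70;0.875 0.129 0.7 0 0 0.042 70"}}

```text
time: 17.25
tool_pos: [0.359, 0.2583, 0.1001]
ee_rot: [-3.139, -0.004, -3.141]
wrist_force: [0.2, -0.3, -0.6]
width: 0.0697
finger_force: 0.0
```

Call:
{"op": "drive_tool", "data": {"deltas": "0 0 0.3 0 0 0 70;0 0 0.6 0 0 0 70;0 0 0.8 0 0 0 70;0 0 0.9 0 0 0 70;0 0 0.9 0 0 0 70"}}

```text
time: 17.75
tool_pos: [0.3614, 0.259, 0.0123]
ee_rot: [-3.141, -0.0, 3.141]
wrist_force: [0.2, 0.1, -0.1]
width: 0.0699
finger_force: 0.0
```

Call:
{"op": "drive_tool", "data": {"deltas": "0 0 0.02 0 0 0 70;0 0 0.02 0 0 0 36;0 0 0.02 0 0 0 36;0 0 0.02 0 0 0 36;0 0 0.02 0 0 0 36"}}

```text
time: 18.25
tool_pos: [0.3603, 0.2593, 0.011]
ee_rot: [3.141, 0.001, -3.141]
wrist_force: [1.8, 0.9, 0.6]
width: 0.0414
finger_force: 0.1
```

Call:
{"op": "drive_tool", "data": {"deltas": "0 0 0 0 0 0 36;0 0 0 0 0 0 36"}}

```text
time: 18.45
tool_pos: [0.3603, 0.2592, 0.0109]
ee_rot: [3.141, 0.001, -3.141]
wrist_force: [-0.8, 0.1, 2.3]
width: 0.0385
finger_force: 30.0
```

Call:
{"op": "drive_tool", "data": {"deltas": "0 0 -0.1 0 0 0 34;0 0 -0.4 0 0 0 34;0 0 -0.7 0 0 0 34;0 0 -0.9 0 0 0 34;0 0 -0.9 0 0 0 34"}}

```text
time: 18.95
tool_pos: [0.3622, 0.2603, 0.1044]
ee_rot: [3.138, 0.007, -3.141]
wrist_force: [0.4, 0.6, -0.1]
width: 0.0387
finger_force: 30.0
```

Call:
{"op": "drive_tool", "data": {"deltas": "-0.15 -0.1 0 0 0 0 34;-0.4 -0.25 0 0 0 0 34;-0.7 -0.44 0 0 0 0 34;-0.9 -0.57 0 0 0 0 34"}}

```text
time: 19.35
tool_pos: [0.4506, 0.2008, 0.099]
ee_rot: [-3.141, -0.002, 3.141]
wrist_force: [0.2, -0.1, -0.3]
width: 0.0388
finger_force: 30.0
```

Call:
{"op": "drive_tool", "data": {"deltas": "-0.3 -0.19 0 0 0 0 34;-0.6 -0.38 0 0 0 0 34;-0.9 -0.57 0 0 0 0 34"}}

```text
time: 19.65
tool_pos: [0.5402, 0.1442, 0.0987]
ee_rot: [-3.141, -0.003, -3.141]
wrist_force: [0.7, 0.2, -0.6]
width: 0.0388
finger_force: 30.0
```

Call:
{"op": "drive_tool", "data": {"deltas": "-0.3 -0.19 0 0 0 0 34;-0.6 -0.38 0 0 0 0 34;-0.8 -0.5 0 0 0 0 34;-0.9 -0.56 0 0 0 0 34;-0.9 -0.56 0 0 0 0 34"}}

```text
time: 20.15
tool_pos: [0.6301, 0.0884, 0.0988]
ee_rot: [3.142, -0.002, 3.14]
wrist_force: [-0.8, 0.4, -0.3]
width: 0.0384
finger_force: 30.0
```

```bash
python3 look.py w7 yellow_tray ochre_center;  python3 -c "
from h import *
go(.630,.0894,.015,np.pi-.02)"
```

```text
[0.62930427 0.08923678 0.09915294] [ 3.14116499e+00 -2.67020893e-03  3.14138037e+00] 0.038852809008369606
yellow_tray [([262.0, 162.0], [0.5993, 0.0916], 0.58)]
ochre_center []
shift [-0.012 -0.006  0.85 ] turn [ 0.    -0.001  0.013]
```

View pics/w7.png

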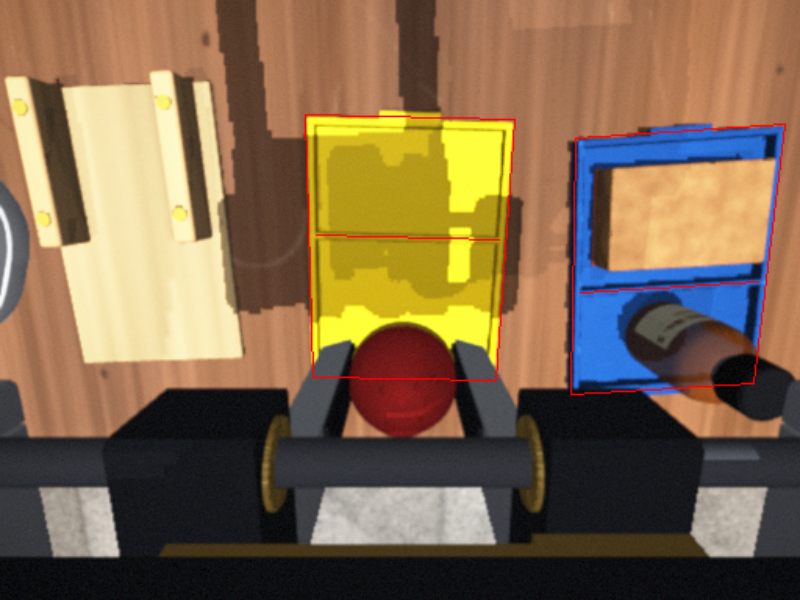

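The bottle and block stand in the blue tray as wanted. The red egg is held above the yellow far (wide) compartment. I lower it.

Call:
{"op": "drive_tool", "data": {"deltas": "-0.01 0 0.3 0 0 0.013 34;-0.01 0 0.6 0 0 0.013 34;-0.01 0 0.75 0 0 0.013 34;-0.01 0 0.81 0 0 0.013 34;-0.01 0 0.81 0 0 0.013 34"}}

```text
time: 20.8
tool_pos: [0.6304, 0.0896, 0.0191]
ee_rot: [3.142, -0.001, 3.122]
wrist_force: [1.0, -0.3, 0.3]
width: 0.0387
finger_force: 30.0
```

Call:
{"op": "drive_tool", "data": {"deltas": "0 0 0.01 0 0 0 34;0 0 0.02 0 0 0 34;0 0 0.025 0 0 0 34;0 0 0.025 0 0 0 34"}}

```text
time: 21.2
tool_pos: [0.6315, 0.0891, 0.0177]
ee_rot: [3.141, 0.001, 3.121]
wrist_force: [0.2, -1.2, 0.4]
width: 0.0385
finger_force: 30.0
```

Call:
{"op": "drive_tool", "data": {"deltas": "0 0 0.01 0 0 0 34;0 0 0.02 0 0 0 34;0 0 0.02 0 0 0 34"}}

```text
time: 21.5
tool_pos: [0.6312, 0.0891, 0.015]
ee_rot: [3.142, 0.0, 3.121]
wrist_force: [0.6, -0.7, 0.0]
width: 0.0389
finger_force: 30.0
```

Call:
{"op": "drive_tool", "data": {"deltas": "0 0 0.01 0 0 0 34;0 0 0.01 0 0 0 34"}}

```text
time: 21.7
tool_pos: [0.6314, 0.0891, 0.015]
ee_rot: [3.142, 0.001, 3.121]
wrist_force: [-1.1, -0.3, 4.5]
width: 0.0387
finger_force: 30.0
```

Call:
{"op": "drive_tool", "data": {"deltas": "0 0 0 0 0 0 41;0 0 0 0 0 0 44;0 0 0 0 0 0 50;0 0 0 0 0 0 64;0 0 0 0 0 0 64"}}

```text
time: 22.2
tool_pos: [0.6309, 0.0892, 0.0136]
ee_rot: [3.142, -0.001, 3.121]
wrist_force: [-0.2, -0.1, 0.3]
width: 0.0622
finger_force: 0.0
```

Call:
{"op": "drive_tool", "data": {"deltas": "0 0 -0.3 0 0 0 64;0 0 -0.7 0 0 0 64;0 0 -1 0 0 0 64;0 0 -1 0 0 0 64"}}

```text
time: 22.6
tool_pos: [0.6346, 0.0894, 0.1206]
ee_rot: [3.141, 0.012, 3.121]
wrist_force: [0.6, -0.1, 0.4]
width: 0.064
finger_force: 0.0
```

Call:
{"op": "drive_tool", "data": {"deltas": "0.95 -0.55 -0.5 0 0 0 64;0.95 -0.55 -0.5 0 0 0 64;0.95 -0.55 -0.5 0 0 0 64;0.95 -0.55 -0.5 0 0 0 64"}}

```text
time: 23.0
tool_pos: [0.534, 0.0351, 0.165]
ee_rot: [-3.141, 0.002, 3.12]
wrist_force: [0.9, 0.2, 0.2]
width: 0.0642
finger_force: 0.0
```

```bash
python3 look.py w8 red_egg_center ochre_center green_egg_center white_jar_center; python3 -c "
from h import *
go(.431,-.012,.017,np.pi)"
```

```text
[0.53471593 0.03579467 0.16389233] [3.14124767e+00 1.03532013e-03 3.12032223e+00] 0.06424123309100147
red_egg_center [([303.0, 268.0], [0.6345, 0.0858], 0.64)]
ochre_center [([208.0, 87.0], [0.4315, -0.0136], 0.95)]
green_egg_center [([294.0, 66.0], [0.4135, 0.073], 0.87)]
white_jar_center [([116.0, 85.0], [0.4288, -0.1036], 0.91)]
shift [ 1.029 -0.507  1.456] turn [ 0.    -0.001 -0.012]
```

View pics/w8.png

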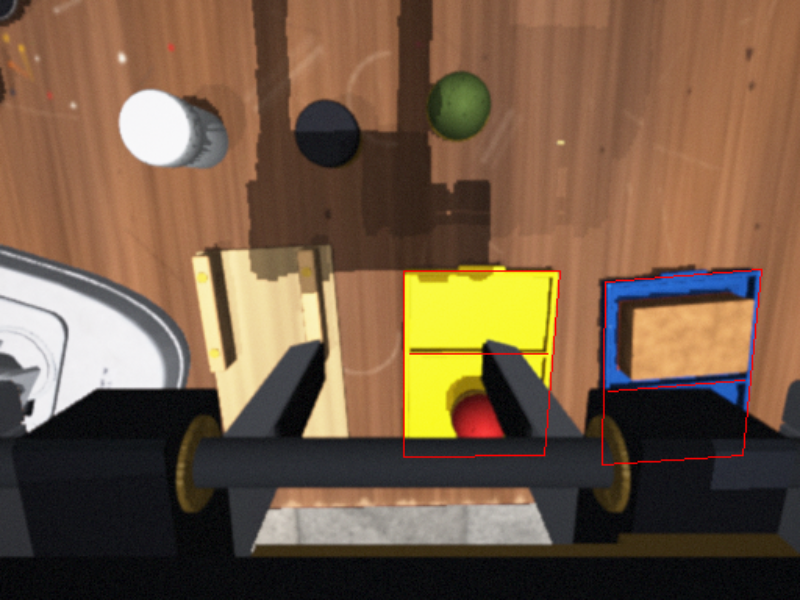

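The red egg stands in the yellow far compartment at (478,415). The ochre jar's lid is at (327,133), between the white jar (157,128) and the green egg (459,105).

Run:
```python
from h import *
s=dict(np.load('pics/w8.npz')); print(p2w(s,np.array([327,133])/1.5625,.048))
```

```text
[ 0.43246598 -0.00879005  0.048     ]
```

Call:
{"op": "drive_tool", "data": {"deltas": "0.5 -0.24 0 0 0 0 62;0.95 -0.485 0.3 0 0 0 62;1 -0.485 0.6 0 0 0 62;1 -0.485 0.6 0 0 0 62"}}

```text
time: 23.65
tool_pos: [0.4267, -0.0095, 0.0962]
ee_rot: [3.139, -0.017, 3.12]
wrist_force: [-0.1, -0.3, -0.6]
width: 0.0618
finger_force: 0.0
```

Call:
{"op": "drive_tool", "data": {"deltas": "0.02 0 0.3 0 0 0 62;0.02 0 0.6 0 0 0 62;0.02 0 0.8 0 0 0 62;0.02 0 0.88 0 0 0 62;0.02 0 0.88 0 0 0 62"}}

```text
time: 24.15
tool_pos: [0.4332, -0.0099, 0.0161]
ee_rot: [3.141, -0.001, 3.122]
wrist_force: [0.0, -0.3, 0.8]
width: 0.062
finger_force: 0.0
```

Call:
{"op": "drive_tool", "data": {"deltas": "0 0 0.01 0 0 0 62;0 0 0.01 0 0 0 34;0 0 0.01 0 0 0 34;0 0 0.01 0 0 0 34;0 0 0.01 0 0 0 34"}}

```text
time: 24.65
tool_pos: [0.4325, -0.0104, 0.0156]
ee_rot: [3.142, 0.001, 3.121]
wrist_force: [-0.1, -0.2, 1.8]
width: 0.0389
finger_force: 30.0
```

Call:
{"op": "drive_tool", "data": {"deltas": "0 0 0 0 0 0 34;0 0 0 0 0 0 34"}}

```text
time: 24.85
tool_pos: [0.4325, -0.0104, 0.0157]
ee_rot: [3.142, 0.001, 3.121]
wrist_force: [0.0, -0.1, 3.7]
width: 0.038
finger_force: 30.0
```

Call:
{"op": "drive_tool", "data": {"deltas": "0 0 -0.1 0 0 0 34;0 0 -0.4 0 0 0 34;0 0 -0.7 0 0 0 34;0 0 -0.85 0 0 0 34;0 0 -0.85 0 0 0 34"}}

```text
time: 25.35
tool_pos: [0.4338, -0.0107, 0.1029]
ee_rot: [-3.141, 0.006, 3.121]
wrist_force: [-1.4, -0.1, 0.2]
width: 0.0384
finger_force: 30.0
```

Call:
{"op": "drive_tool", "data": {"deltas": "-0.15 0.13 0 0 0 0 34;-0.4 0.34 0 0 0 0 34;-0.61 0.52 0 0 0 0 34"}}

```text
time: 25.65
tool_pos: [0.4939, 0.041, 0.0986]
ee_rot: [3.142, -0.002, 3.121]
wrist_force: [0.2, -0.3, -0.8]
width: 0.0384
finger_force: 30.0
```

Call:
{"op": "drive_tool", "data": {"deltas": "-0.3 0.26 0 0 0 0 34;-0.5 0.43 0 0 0 0 34;-0.61 0.52 0 0 0 0 34;-0.61 0.52 0 0 0 0 34;-0.61 0.52 0 0 0 0 34"}}

```text
time: 26.15
tool_pos: [0.555, 0.0909, 0.0985]
ee_rot: [-3.141, -0.003, 3.122]
wrist_force: [0.3, 0.1, -0.2]
width: 0.0383
finger_force: 30.0
```

```bash
python3 look.py w9 ; python3 -c "
from h import *
go(.557,.0908,.0197,np.pi-.02)"
```

```text
[0.55491142 0.09065247 0.0989001 ] [-3.14111063e+00 -2.47396970e-03  3.12111286e+00] 0.038776183774529994
shift [-0.023  0.002  0.792] turn [-0.    -0.002 -0.   ]
```

View pics/w9.png

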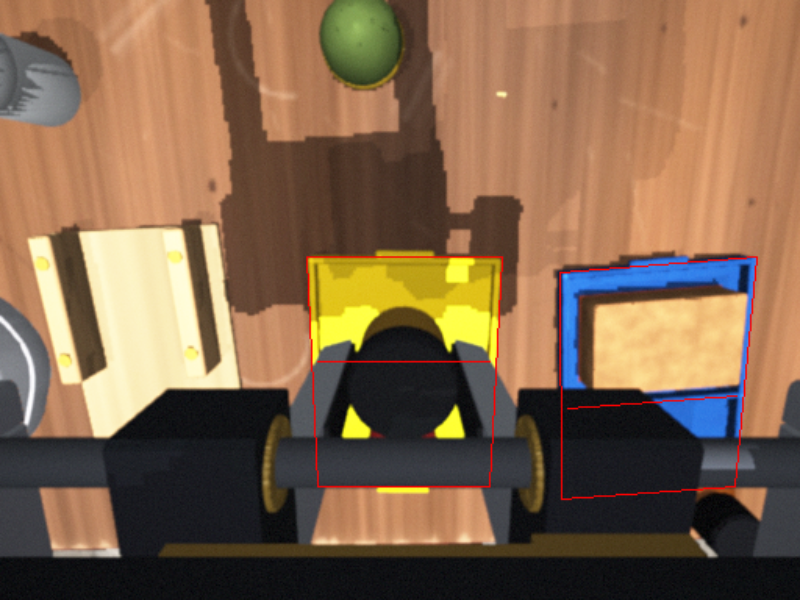

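The ochre jar is held upright over the yellow near (narrow) compartment, and the block and bottle are undisturbed. I lower it.

Call:
{"op": "drive_tool", "data": {"deltas": "-0.01 0 0.3 0 0 0 34;-0.01 0 0.55 0 0 0 34;-0.01 0 0.7 0 0 0 34;-0.01 0 0.76 0 0 0 34;-0.01 0 0.76 0 0 0 34"}}

```text
time: 26.7
tool_pos: [0.5564, 0.0908, 0.0234]
ee_rot: [-3.142, -0.001, 3.121]
wrist_force: [0.4, -0.2, -0.5]
width: 0.0385
finger_force: 30.0
```

Call:
{"op": "drive_tool", "data": {"deltas": "0 0 0.01 0 0 0 34;0 0 0.02 0 0 0 34;0 0 0.03 0 0 0 34;0 0 0.03 0 0 0 34"}}

```text
time: 27.1
tool_pos: [0.5574, 0.0912, 0.0215]
ee_rot: [3.141, 0.001, 3.121]
wrist_force: [-0.2, 0.0, -0.7]
width: 0.038
finger_force: 30.0
```

Call:
{"op": "drive_tool", "data": {"deltas": "0 0 0.01 0 0 0 34;0 0 0.02 0 0 0 34;0 0 0.02 0 0 0 34;0 0 0.02 0 0 0 34"}}

```text
time: 27.5
tool_pos: [0.5574, 0.0912, 0.0197]
ee_rot: [3.141, 0.001, 3.121]
wrist_force: [-2.1, -1.0, 4.9]
width: 0.0385
finger_force: 30.0
```

Contact with the floor. I release, rise and back away for a last look.

Call:
{"op": "drive_tool", "data": {"deltas": "0 0 0 0 0 0 44;0 0 0 0 0 0 60;0 0 0 0 0 0 60;0 0 0 0 0 0 60"}}

```text
time: 27.9
tool_pos: [0.5569, 0.0911, 0.0185]
ee_rot: [3.142, -0.001, 3.121]
wrist_force: [0.4, -0.2, -0.4]
width: 0.0594
finger_force: 0.0
```

Call:
{"op": "drive_tool", "data": {"deltas": "0 0 -0.3 0 0 0 60;0 0 -0.7 0 0 0 60;0 0 -1 0 0 0 60;0 0 -1 0 0 0 60"}}

```text
time: 28.3
tool_pos: [0.5605, 0.0914, 0.1248]
ee_rot: [3.141, 0.011, 3.121]
wrist_force: [0.1, 0.3, 0.1]
width: 0.0601
finger_force: 0.0
```

Call:
{"op": "drive_tool", "data": {"deltas": "0.9 0.5 -1 0 0 0 60;0.9 0.5 -1 0 0 0 60;0.9 0.5 -1 0 0 0 60;0.9 0.5 -1 0 0 0 60"}}

```text
time: 28.7
tool_pos: [0.4679, 0.1449, 0.2236]
ee_rot: [3.139, 0.008, 3.125]
wrist_force: [1.2, -0.1, 0.5]
width: 0.0599
finger_force: 0.0
```

Call:
{"op": "drive_tool", "data": {"deltas": "0.6 0 -0.6 0 0 0 94;0.6 0 -0.6 0 0 0 94;0.6 0 -0.6 0 0 0 94;0.6 0 -0.6 0 0 0 94"}}

```text
time: 29.1
tool_pos: [0.4086, 0.1439, 0.2775]
ee_rot: [-3.141, -0.0, 3.121]
wrist_force: [0.3, 0.1, 0.1]
width: 0.0887
finger_force: 0.0
```

```bash
python3 look.py w10 block_center varnish_center red_egg_center ochre_center green_egg_center white_jar_center
python3 - <<'E'
from h import *
w=cv2.imread('pics/w10.png'); s=snap('scene')['img'][:,:,::-1]
c=cv2.resize(s[130:240,150:340],None,fx=3,fy=3,interpolation=cv2.INTER_CUBIC)
a=cv2.resize(w[:480],(533,320)); c=cv2.resize(c,(460,266))
cv2.imwrite('pics/fin.png',np.vstack([np.pad(a,((0,0),(0,0),(0,0))),np.pad(c,((0,0),(0,73),(0,0)))]))
E
```

```text
[0.40844436 0.14379265 0.27653891] [-3.14070357e+00 -2.81055462e-03  3.12091331e+00] 0.0917614578918021
block_center [([317.0, 269.0], [0.5745, 0.236], 0.79), ([212.0, 176.0], [0.4193, 0.0743], 0.63)]
varnish_center [([325.0, 321.0], [0.651, 0.2461], 0.94), ([317.0, 270.0], [0.5617, 0.2306], 0.57)]
red_egg_center [([225.0, 305.0], [0.6313, 0.0853], 0.45)]
ochre_center [([225.0, 261.0], [0.5535, 0.0885], 0.58)]
green_egg_center [([209.0, 175.0], [0.4157, 0.0714], 0.96)]
white_jar_center [([90.0, 186.0], [0.4278, -0.1017], 0.77)]
```

View pics/fin.png

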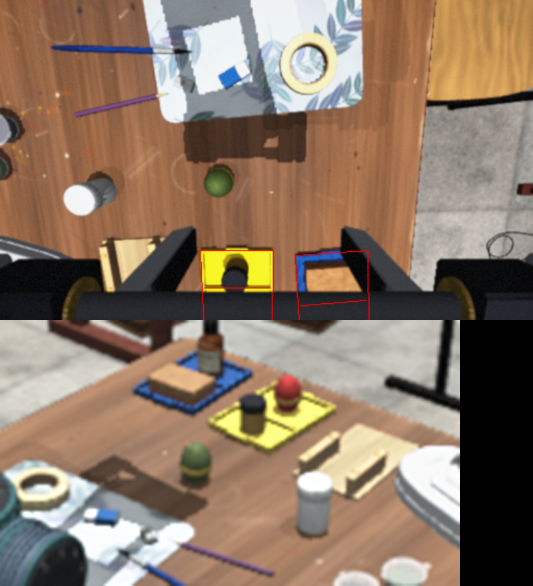

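The scene crop shows the block flat at (185,382) and the bottle upright at (211,348) in the blue tray. The jar at (252,413) and the egg at (289,392) stand upright in the yellow tray. The green egg and white jar have not moved.

```bash
python3 -c "
from bench import robot
print(robot.close_job())"
```

```text
the job is handed in; nothing more can be done
None
```

Job handed in at about 29 s of the 120 s limit: in the last pictures both kits sat in their trays, the block flat and the bottle, egg and jar upright, with the white jar and green egg where they started.

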